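# Spray the tool holder at the presetting bench

## Task

Give the tool holder that lies in the foam blocks a shot of rust protection: push the black cap of the tall slim spray can that stands beside it in the same stand fully down for a moment, then let it spring all the way back up. Do not press the cap of the squat cleaner canister.

Things in the scene. Friction and masses are not known exactly. Their poses are not given: they have to be found in the camera images.
- spray_cap_top (a point): Top centre of the cap to press: black, round, flat, 44 mm across, 22 mm high, on the slim bare-metal spray can (66 mm across), fixed upright. 205 mm above the table when up; moves with the cap. z up; x along its nozzle to the tool holder lying 150 mm away (up to 161 mm high). Can and holder share a fixed dark steel stand, 250 x 100 mm. Nothing within 120 mm is higher than the cap.
- spray_cap (a joint): How far the spray can's cap is pressed straight down, in m: 0 up, 0.008 fully down against a firm stop. A spring returns it: about 4 N starts it moving, about 10 N takes it fully down.
- canister_cap_top (a point): Centre of the top of the other black cap, of the same size and look, on the squat white cleaner canister (90 mm across), also clamped upright to the table; 153 mm above the table. Not to be pressed.
- canister_cap (a joint): How far the cleaner canister's cap is pressed straight down, in m: 0 up, 0.008 fully down. The same spring as the other.

How it is judged:
On the way:
1. the spray can's cap is pushed fully down (at least 6 of its 8 mm) for a tenth of a second (value of joint spray_cap above 0.006 m), for 0.1 s.
At the end, for the whole second after the job is handed in: The spray can's cap has been pushed down and is up again (within 1.5 mm), and the canister's cap is up (within 1.5 mm) (value of joint each of spray_cap, canister_cap below 0.0015 m); the robot touches nothing.
It fails at once if the cleaner canister's cap is pressed (by more than 3 mm) (value of joint canister_cap above 0.003 m).
It also fails if it takes over 26 s, if anything falls off the work surface, if the arm or the gripper's body presses on something with over 40 N, if the wrist force passes 120 N, or if a joint passes its speed limit or range.

## Robot

A 6-joint arm with a two-finger parallel gripper is mounted at the origin on the work surface. World frame = base frame: x ahead of the robot, y to its left, z up, the work surface at z = 0. Lengths are in m, angles in rad, forces in N, time in s.
With the tool pointing down it reaches from about 0.25 to 0.775 m from the base axis. Payload 8.9 kg.
Tool frame: the origin (TCP) lies at the very end of the fingers, on their centre line; the grasp point (between the pads) lies 19 mm behind it; y points along the fingers, z is the direction in which the jaws open and shut, and the axes are right-handed (so a half turn about y gives the same grasp; the last joint's range is limited). The gripper opens to 85 mm and grips with 20 to 120 N. Pads are 22 mm wide; open, the fingers measure 114 mm over their backs; the gripper's body (76 mm by 85 mm) begins 54 mm behind the grasp point. The pads swing forward as they close: fully open they stand 13 mm farther back than shut.
Start: joints at [1.118, 0.291, -0.153, 1.127, 0, 1.431], TCP at [0.162, 0.499, 0.231] pointing down, gripper open.
Joint ranges: [-2.52, 2.52], [-0.91, 1.74], [-1.3, 1.37], [-1.96, 2.02], [-1.52, 1.47], [-3.14, 3.14]. Speed limits (rad/s): [2.22, 2.22, 2.79, 3.14, 3.14, 3.14].

## Interface

Orientations are given as a unit quaternion [x, y, z, w].
In Python, from rig import arm, optics, workorder gives the robot as it stands.
- The arm moves only by the tool apply_moves, never from a script. Its argument "commands" is a list of rows, each an object with "jaw": the closure in counts, from 0 (fully open) to 255 (shut); "dp": the shift along the tool's x, y, z in mm, a list of three; "roll": the turn about the tool's y in rad. A call has 1 to 8 rows; each row is the pose to reach, as a shift and turn from the pose commanded when the call began, along the tool's axes at that moment; what a row does not reach only later rows make up. A row lasts 1/10 s, in which the tool goes at most 50 mm and 8.59 degrees, less where a joint would pass 70% of its speed; a pose out of reach is approached as far as the arm can. A call with a gripper value outside its range is refused whole. The fingers move at their own pace and stop on an object; "grip_force" is the grip in N (left out, the last holds). Time passes only in rows, so rows that repeat a pose let the fingers close. It gives the time, the measured TCP pose, the force and the opening at its end, in the units of the state.
- arm.read_state(): the state, without advancing time (a new reading comes with each control period).
- optics.read_camera(name): name is "scene" or "top"; returns (picture, depth): 480x640x3 uint8, red, green, blue; 480x640 float32, m along the optical axis (not along the pixel's ray), 0 where there is no reading.
- optics.camera_params(name): a dict with "fx", "fy", "cx", "cy" (pixels), "rvec" (rotation vector, rad) and "tvec" (3), from world to camera coordinates, as OpenCV has them. Camera axes: x right, y down, z forward; pixel columns grow to the right and rows downward; lengths in m; the calibration is good to about 2 mm. A picture is of the moment at which its call begins. camera_params takes no time and is no camera call.
- workorder.job_done(): hands the job in, once; it reports no verdict.
The state is a dict: "time_s": time; "qpos": joint angles; "dq": joint speeds; "effort": joint torques, N m; "eef_pos": TCP position; "tcp_rot": TCP orientation; "force": force on the tool from outside, world axes, zero at the start; "moment": the same for the moment, N m; "grip_width": finger opening in m.
Only numpy, scipy, OpenCV 4.12 (cv2) and the standard library are available. Lean on these libraries where they do the work, as an engineer would, in place of code of your own. Each camera call takes 0.05 s, during which the arm holds its last target.

## Working session

There is one attempt and no reset: what is moved stays moved. The work goes in short steps, Python scripts to look and compute and a tool call to move; the robot and the scene stay as the last step left them, time stands still between calls to the robot, and variables do not carry over. Pictures are saved under pics/ and viewed, and the job is handed in when it is done.

Besides the shell and the picture viewer there is one more tool, called after "Emit:" by a JSON object that holds its "method" and its "body". apply_moves: Moves the arm, as the interface text tells. Its arguments: {"type":"object","properties":{"commands":{"type":"array","items":{"type":"object","properties":{"jaw":{"type":"number"},"dp":{"type":"array","items":{"type":"number"}},"roll":{"type":"number"}}}},"grip_force":{"type":"number"}},"required":["commands"]}

```bash
mkdir -p pics
python3 - <<'E'
from rig import arm, optics
import cv2, numpy as np
print(arm.read_state())
for n in ("scene","top"):
    im,d=optics.read_camera(n); p=optics.camera_params(n); print(n,p)
    cv2.imwrite(f"pics/{n}1.png",im[:,:,::-1]); np.savez(f"{n}1.npz",im=im,d=d,**p)
E
```

```text
{'time_s': 0.0, 'qpos': array([ 1.11770041e+00,  2.91273290e-01, -1.54139922e-01,  1.12671517e+00,
       -2.83603545e-06,  1.43149268e+00]), 'dq': array([-7.88388313e-04,  4.81326288e-05, -7.40241788e-04, -1.11149724e-03,
       -6.94470917e-04, -1.01282057e-03]), 'effort': array([-7.05276525e-04, -5.37147188e+01,  3.31367826e+01,  1.59192859e-02,
       -6.39664859e-05, -2.31138534e-05]), 'eef_pos': array([0.16184956, 0.49895333, 0.23073087]), 'tcp_rot': array([ 0.69887199, -0.1106242 ,  0.11035118, -0.69797052]), 'force': array([-0.42779013,  0.33377796,  0.86434125]), 'moment': array([-0.00019602,  0.01202012, -0.01002615]), 'grip_width': 0.08556164023800801}
scene {'fx': 468.8633366269858, 'fy': 468.8633366269858, 'cx': 305.6686002422676, 'cy': 240.274559264153, 'rvec': array([ 2.1782901 ,  0.84953469, -0.3856077 ]), 'tvec': array([-0.38851661, -0.09893158,  1.09647678])}
top {'fx': 589.5663748753515, 'fy': 589.5663748753515, 'cx': 320.1200238089976, 'cy': 240.89302949509096, 'rvec': array([ 2.21414647, -1.97437113,  0.21219818]), 'tvec': array([-0.0519235 ,  0.56257395,  1.03885301])}
```

View pics/scene1.png

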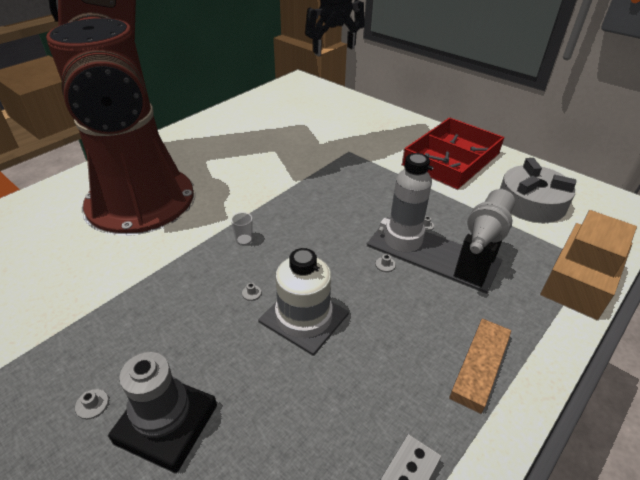

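View pics/top1.png

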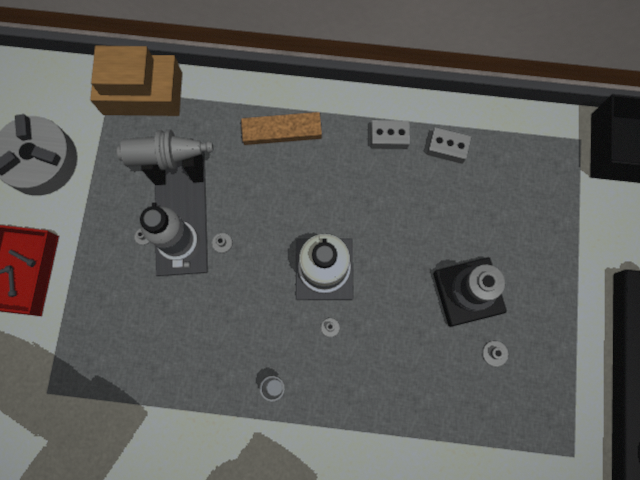

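The slim can's cap is at scene (417,160) and top (155,218). The canister's cap is at scene (303,260) and top (325,253). I'll zoom in and triangulate both.

```bash
cat > h.py <<'E'
import cv2, numpy as np
def load(n): return np.load(n+".npz")
def ray(z,u,v):
    R,_=cv2.Rodrigues(z['rvec']); c=-R.T@z['tvec']
    d=R.T@np.array([(u-z['cx'])/z['fx'],(v-z['cy'])/z['fy'],1]); return c,d
def onz(z,u,v,h):
    c,d=ray(z,u,v); return c+d*(h-c[2])/d[2]
def proj(z,P):
    K=np.array([[z['fx'],0,z['cx']],[0,z['fy'],z['cy']],[0,0,1]])
    return cv2.projectPoints(np.float64(P).reshape(-1,3),z['rvec'],z['tvec'],K,None)[0].reshape(-1,2)
E
python3 - <<'E'
from h import *
rows=[]
for n,pts in (("scene1",[(417,162),(303,260)]),("top1",[(155,218),(325,253)])):
    z=load(n); r=[]
    for (u,v) in pts:
        r.append(cv2.resize(np.ascontiguousarray(z['im'][v-25:v+25,u-33:u+33,::-1]),(396,300),interpolation=cv2.INTER_NEAREST))
        g=z['im'][v-25:v+25,u-33:u+33].max(2)
        m=(g<45).astype(np.uint8); k,l,s,c=cv2.connectedComponentsWithStats(m)
        for i in range(1,k):
            if s[i,4]>40: print(n,(u,v),s[i][:4]+[u-33,v-25,0,0],s[i,4])
    rows.append(np.hstack(r))
cv2.imwrite("pics/zoom1.png",np.vstack(rows))
E
```

```text
scene1 (417, 162) [405 154  27  21] 327
scene1 (303, 260) [290 249  28  26] 377
top1 (155, 218) [140 203  28  31] 358
top1 (325, 253) [312 239  25  29] 251
```

View pics/zoom1.png

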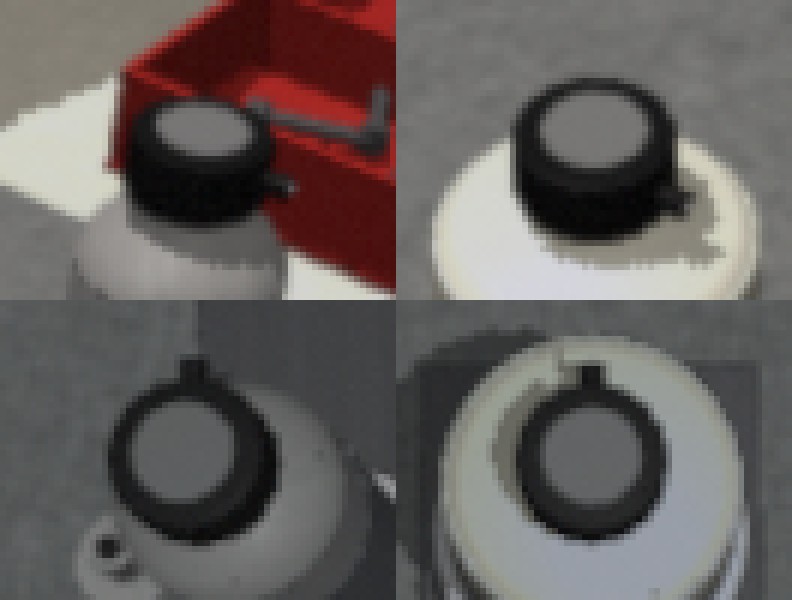

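The grey disc on each cap marks its top centre; the slim can's nozzle points toward the top of the top view. I'll locate the discs.

Run:
```python
from h import *
P={}
for n,pts in (("scene1",[(417,158),(303,255)]),("top1",[(152,218),(325,253)])):
    z=load(n)
    for k,(u,v) in zip("sc",pts):
        g=cv2.cvtColor(z['im'],cv2.COLOR_RGB2GRAY)
        m=(g>75).astype(np.uint8); nn,l,s,c=cv2.connectedComponentsWithStats(m,connectivity=4)
        i=l[v,u]; uv=c[i]; h=.205 if k=="s" else .153
        P[n,k]=uv; w=onz(z,*uv,h)
        dd=z['d'][v-1:v+2,u-1:u+2].mean(); o,d=ray(z,*uv)
        print(n,k,uv,s[i],"plane",w.round(4),"depth",(o+d*dd).round(4))
for k in "sc":
    A=[];b=[]
    for n in("scene1","top1"):
        o,d=ray(load(n),*P[n,k]); d/=np.linalg.norm(d); M=np.eye(3)-np.outer(d,d);A.append(M);b.append(M@o)
    print(k,"tri",np.linalg.lstsq(np.vstack(A),np.hstack(b),rcond=None)[0].round(4))
z=load("top1")
print("nozzle",onz(z,155.5,205,.195), "holder", onz(z,165,150,.15), "hnose",onz(z,208,147,.12),onz(z,118,152,.12))
from rig import arm
from scipy.spatial.transform import Rotation as R
s=arm.read_state(); print(R.from_quat(s['tcp_rot']).as_matrix().round(4), s['eef_pos'])
```

```text
scene1 s [417.36697248 158.11009174] [410 154  16   9 109] plane [0.541  0.2835 0.205 ] depth [0.5395 0.2862 0.2031]
scene1 c [302.6043956  256.12637363] [294 250  18  13 182] plane [5.242e-01 1.000e-04 1.530e-01] depth [0.5223 0.0021 0.1504]
top1 s [151.91904762 217.65714286] [144 210  17  16 210] plane [0.5406 0.286  0.205 ] depth [0.5402 0.2855 0.2065]
top1 c [324.27804878 253.45365854] [317 246  16  16 205] plane [5.237e-01 3.000e-04 1.530e-01] depth [5.234e-01 2.000e-04 1.547e-01]
s tri [0.5404 0.2859 0.2038]
c tri [5.239e-01 3.000e-04 1.526e-01]
nozzle [0.56500467 0.28720294 0.195     ] holder [0.67851064 0.30290841 0.15      ] hnose [0.70386266 0.23529704 0.12      ] [0.67565609 0.39772467 0.12      ]
[[ 9.512e-01 -5.000e-04  3.087e-01]
 [-3.087e-01 -1.000e-03  9.512e-01]
 [-2.000e-04 -1.000e+00 -1.200e-03]] [0.16187627 0.49902397 0.23077881]
```

Both views agree within 3 mm: the spray cap is at (0.540, 0.2855, 0.205) and the canister cap at (0.524, 0.000, 0.153). Heights match the ones given. The total shift is tool x +426, z −86 mm. I'll shut the jaws, rise 20 mm and travel.

Emit:
{"method": "apply_moves", "body": {"commands": [{"jaw": 255,"dp": [0,-20,0],"roll": 0},{"jaw": 255,"dp": [40,-20,-8],"roll": 0},{"jaw": 255,"dp": [80,-20,-16],"roll": 0},{"jaw": 255,"dp": [120,-20,-24],"roll": 0},{"jaw": 255,"dp": [160,-20,-32],"roll": 0},{"jaw": 255,"dp": [200,-20,-40],"roll": 0},{"jaw": 255,"dp": [240,-20,-48],"roll": 0},{"jaw": 255,"dp": [280,-20,-57],"roll": 0}], "grip_force": 40}}

```text
time_s: 0.9
eef_pos: [0.412, 0.3576, 0.251]
tcp_rot: [0.699, -0.111, 0.11, -0.698]
force: [-0.3, -0.2, -0.0]
grip_width: -0.0001
```

Emit:
{"method": "apply_moves", "body": {"commands": [{"jaw": 255,"dp": [40,0,-8],"roll": 0},{"jaw": 255,"dp": [80,0,-16],"roll": 0},{"jaw": 255,"dp": [115,0,-23],"roll": 0},{"jaw": 255,"dp": [146,0,-29],"roll": 0},{"jaw": 255,"dp": [146,0,-29],"roll": 0},{"jaw": 255,"dp": [146,10,-29],"roll": 0},{"jaw": 255,"dp": [146,20,-29],"roll": 0},{"jaw": 255,"dp": [146,20,-29],"roll": 0}]}}

```text
time_s: 1.7
eef_pos: [0.5387, 0.2863, 0.2293]
tcp_rot: [0.699, -0.111, 0.109, -0.698]
force: [-0.8, -0.8, -0.6]
grip_width: 0.0001
```

Run:
```python
from rig import arm, optics
import cv2, numpy as np
s=arm.read_state(); print(s['eef_pos'],s['force'],s['time_s'])
o=[]
for n,(u,v) in (("scene",(417,140)),("top",(152,218))):
    im,d=optics.read_camera(n)
    o.append(cv2.resize(np.ascontiguousarray(im[v-60:v+60,u-60:u+60,::-1]),(390,390)))
cv2.imwrite("pics/z2.png",np.hstack(o))
```

```text
[0.53872407 0.28633239 0.22928843] [-0.83213218 -0.76327353 -0.60133427] 1.7
```

View pics/z2.png

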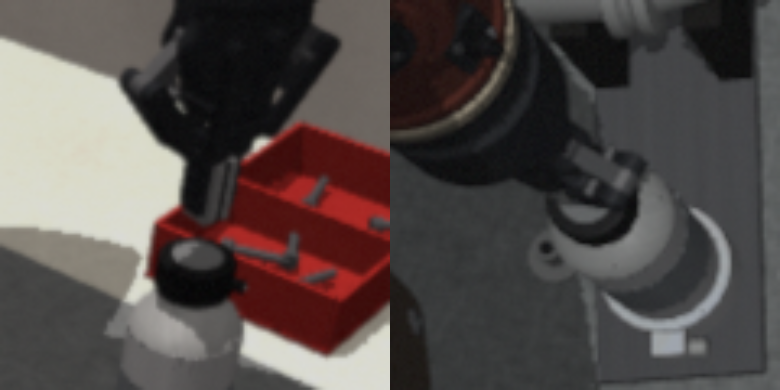

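The shut fingertips hang about 24 mm over the black cap in both views (left image near (210,215), cap at (198,265)). I'll go down and watch the force.

Emit:
{"method": "apply_moves", "body": {"commands": [{"jaw": 255,"dp": [1,8,0],"roll": 0},{"jaw": 255,"dp": [1,16,0],"roll": 0},{"jaw": 255,"dp": [1,20,0],"roll": 0},{"jaw": 255,"dp": [1,23,0],"roll": 0},{"jaw": 255,"dp": [1,26,0],"roll": 0},{"jaw": 255,"dp": [1,28,0],"roll": 0},{"jaw": 255,"dp": [1,28,0],"roll": 0}]}}

```text
time_s: 2.5
eef_pos: [0.5417, 0.2858, 0.2036]
tcp_rot: [-0.698, 0.11, -0.111, 0.698]
force: [-2.8, -0.3, 4.8]
grip_width: -0.0001
```

Contact: 4.8 N at z = 0.2036, as expected for the cap just starting to move. I'll press on to the stop in small steps.

Emit:
{"method": "apply_moves", "body": {"commands": [{"jaw": 255,"dp": [0,2,0],"roll": 0},{"jaw": 255,"dp": [0,4,0],"roll": 0},{"jaw": 255,"dp": [0,6,0],"roll": 0},{"jaw": 255,"dp": [0,7,0],"roll": 0},{"jaw": 255,"dp": [0,7,0],"roll": 0}]}}

```text
time_s: 3.0
eef_pos: [0.5417, 0.2858, 0.1973]
tcp_rot: [-0.698, 0.11, -0.111, 0.699]
force: [-3.1, -1.7, 9.6]
grip_width: -0.0002
```

Emit:
{"method": "apply_moves", "body": {"commands": [{"jaw": 255,"dp": [0,1,0],"roll": 0},{"jaw": 255,"dp": [0,2,0],"roll": 0},{"jaw": 255,"dp": [0,2,0],"roll": 0},{"jaw": 255,"dp": [0,2,0],"roll": 0}]}}

```text
time_s: 3.4
eef_pos: [0.5418, 0.2858, 0.1969]
tcp_rot: [-0.698, 0.11, -0.111, 0.699]
force: [-7.4, -3.8, 22.7]
grip_width: -0.0
```

The stop is reached: force rose to 22.7 N with only 0.4 mm of further travel, and held. Now I'll release and rise clear.

Emit:
{"method": "apply_moves", "body": {"commands": [{"jaw": 255,"dp": [0,0,0],"roll": 0},{"jaw": 255,"dp": [0,-10,0],"roll": 0},{"jaw": 255,"dp": [0,-25,0],"roll": 0},{"jaw": 255,"dp": [0,-45,0],"roll": 0},{"jaw": 255,"dp": [-40,-60,8],"roll": 0},{"jaw": 255,"dp": [-80,-60,16],"roll": 0},{"jaw": 255,"dp": [-120,-60,24],"roll": 0},{"jaw": 255,"dp": [-120,-60,24],"roll": 0}]}}

```text
time_s: 4.2
eef_pos: [0.4313, 0.3475, 0.2549]
tcp_rot: [-0.698, 0.11, -0.109, 0.699]
force: [-0.6, -0.1, -0.1]
grip_width: 0.0003
```

Run:
```python
from rig import arm, optics
from h import *
s=arm.read_state(); print(s['eef_pos'],s['force'],s['time_s'])
o=[]
for n,pp in (("scene",[(417,158),(303,256)]),("top",[(152,218),(324,253)])):
    im,d=optics.read_camera(n); z=load(n+"1")
    g=cv2.cvtColor(im,cv2.COLOR_RGB2GRAY); _,l,st,c=cv2.connectedComponentsWithStats((g>75).astype(np.uint8),connectivity=4)
    for u,v in pp:
        sl=np.s_[v-2:v+3,u-2:u+3]
        print(n,(u,v),"disc",c[l[v,u]].round(2),st[l[v,u],4],"ddepth mm",((np.median(d[sl])-np.median(z['d'][sl]))*1000).round(2))
    u,v=pp[0]
    o.append(cv2.resize(np.ascontiguousarray(im[v-60:v+60,u-60:u+60,::-1]),(390,390)))
cv2.imwrite("pics/z3.png",np.hstack(o))
```

```text
[0.43125178 0.34748999 0.2548999 ] [-0.59065634 -0.10988811 -0.12752325] 4.2
scene (417, 158) disc [417.37 158.11] 109 ddepth mm 0.51
scene (303, 256) disc [302.62 256.09] 183 ddepth mm -0.55
top (152, 218) disc [151.95 217.63] 211 ddepth mm -0.1
top (324, 253) disc [324.24 253.44] 208 ddepth mm -0.86
```

View pics/z3.png

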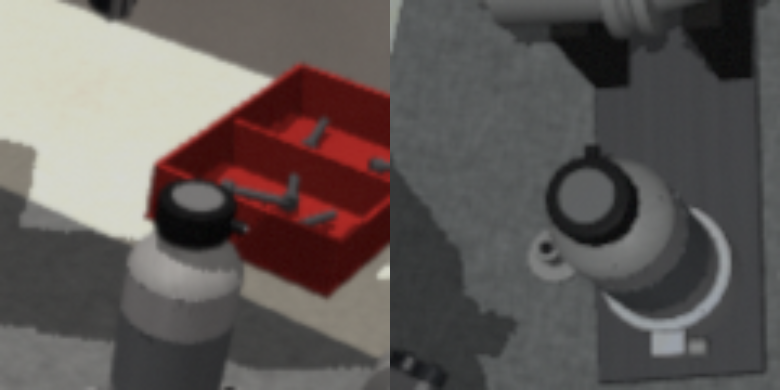

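The cap is back at its original pixels in both views, and the arm is clear of it. I'm handing the job in.

```bash
python3 -c "
from rig import workorder
print(workorder.job_done())"
```

```text
the job is handed in; nothing more can be done
None
```

I pressed the spray can's cap fully down once with the shut fingertips, let it spring back up, and handed the job in. The last move ended at 4.2 s, against the 26 s limit.

- **Press:** contact came at z = 0.2036 m with 4.8 N. The force was 9.6 N at 0.1973 m. It then rose to 22.7 N with only 0.4 mm more travel, which is the firm stop. The cap stayed near the bottom for about 0.4 s, and the force stayed below the 40 N limit in every reading.
- **Back up:** after I moved clear, the force on the tool was near zero (0.6 N). The spray cap's disc was within 0.1 pixel of its starting place in both views, and its depth differed by 0.5 mm or less.
- **Canister cap:** the arm never went near it. It also showed no shift, with its disc within 0.1 pixel and depth changes under 1 mm.

Two measurements disagreed slightly. The two cameras put the spray cap up to 2.5 mm apart sideways. Triangulated, its height was 1 mm below the stated 205 mm. Neither matters on a cap 44 mm across. The joint values themselves can't be read, so full depth is inferred from the tool's height and the force.

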